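# Vent a coolant header tank and take off its sprung filler cap

### The job

This header tank is in for a weld repair and may still hold pressure, so first swing its vent tap fully open. Then press the filler cap down against its spring, twist it anticlockwise until it is free, lift it off and set it down gently in the round parts dish, standing upright with its knob on top. Leave the vent open and do not disturb the tools lying round the tank.

Things in the scene. Friction and masses are not known exactly. Their poses are not given: they have to be found in the camera images.
- header_tank: aluminium coolant header tank, fixed to the table: a barrel 120 mm in diameter and 250 mm long lying along the tank's y axis, middle at 75 mm height, in two dark steel saddles. Origin on the table under its middle; its z axis is up and its x axis points away from the filler neck's side (roughly away from the robot).
- vent_tap (a joint): angle of the vent tap's lever in rad: about 0 (0 to 0.2) at the start = shut, lever across the pipe, pointing to the tank's -x side; 1.57 = fully open, lever along the pipe, pointing to the tank's +y. It turns clockwise seen from above, stops at 1.57, and stays where it is left (about 2 N at its end).
- vent_pivot (a point): point on the vertical axis of the vent tap's lever, half-way up the lever's black sleeve, on top of the tank (x 0, y +85 mm, height 184 mm in the tank's frame)
- vent_lever_end (a point): point on the vent lever 60 mm from its axis, half-way up its black sleeve. The sleeve is 15 mm wide, 9 mm high and runs from 20 to 72 mm from the axis. Below the sleeve 40 mm are free down to the barrel, but only 7 mm over the valve's pipe (22 mm wide, along the tank's y), above which the open lever comes to lie.
- filler_neck: filler neck: tube 68 mm in diameter, fixed to the tank, leaning 35 degrees from vertical to the tank's -x side. Origin at the middle of its rim, z axis out of the neck along its axis, y the tank's y. Locked, the cap's origin is 9 mm above the rim and its axes are the neck's. A catch under the rim blocks turning until the cap is pressed in by about 5 mm; 6 to 8 mm is best, at 9 mm the disc is on the rim.
- filler_cap: black sprung bayonet cap, 80 mm in diameter, about 0.26 kg, locked on the neck at the start. Origin at the middle of the disc's underside, z axis out of its top. The disc is 9 mm thick, its skirt reaches 12 mm below the origin. Pressed in, it turns anticlockwise seen from outside (positive about z) up to a stop at about 70 degrees; from about 60 it is free and is drawn straight out: clear after 40 mm.
- cap_grip (a point): point on the cap's axis inside the round fluted knob on its top, 30 mm above the cap's origin; axes as the cap's. The knob is 48 mm in diameter and reaches from 9 to 38 mm above the cap's origin: grip it here from opposite sides, along the leaning axis, from any yaw. It slips in the fingers if it is twisted against the catch.
- parts_dish: round magnetic steel parts dish, held fast to the table, 150 mm across the rim, 26 mm high; flat floor 110 mm in diameter. Origin under its middle, z up.
- dish_floor (a point): middle of the dish's floor, 4.5 mm above the table. With the cap standing here its grip point is 66 mm above this point.
- aerosol_can: bystander: aerosol can, 68 mm in diameter and 272 mm tall, standing; origin under its middle
- spanner: bystander: combination spanner 197 mm long lying flat in front of the tank; origin at its middle
- engineers_square: bystander: engineer's square, 116 x 75 x 14 mm, lying flat; origin at the middle of its outline
- cap_seal (a joint): slide of the sprung seal (43 mm in diameter) in the cap's stem, in m: 0 locked, +0.009 with the cap pressed onto the rim, -0.004 free; the spring pushes with 9 N locked, 14 N pressed in fully. Free, the seal's underside is 36 mm below the cap's origin: on it the cap stands. It has lugs on its stem that pass the neck only when the cap is turned free; the spring then lifts it 4 mm.
Things that resemble listed ones, but are neither listed nor needed, are in the scene too. What is meant by the filler_cap is not green, and is the smaller of those in its own colour.

How it is judged:
On the way, in this order (a step that is already met when the one before it is completed fails the run):
1. the vent tap is open (75 degrees or more) while the cap is still locked (value of joint vent_tap above 1.3 rad and angle between the x axis of filler_cap and the x axis of filler_neck, either way round below 0.3 rad), for 0.1 s.
2. the cap is turned free (50 degrees or more) in the neck (angle between the x axis of filler_cap and the x axis of filler_neck, either way round above 0.87 rad and z of filler_cap in the frame of filler_neck below 0.03 m and distance between filler_cap and filler_neck below 0.032 m), for 0.05 s.
At the end, for the whole second after the job is handed in: The vent tap is open (at least 1.3 rad) and the cap stands at rest in the parts dish, released, on its seal, its middle within 35 mm of the dish's middle, upright within 0.15 rad with the knob on top (value of joint vent_tap above 1.3 rad and horizontal distance between filler_cap and dish_floor below 0.035 m and z of filler_cap in the frame of dish_floor below 0.044 m and angle between filler_cap's own z axis and vertical below 0.15 rad and contact force between filler_cap and parts_dish above 0.5 N and linear speed of filler_cap below 0.02 m/s); the robot touches nothing.
It fails at once if the cap is dropped (falls freely faster than 0.6 m/s, as from about 2 cm) (linear speed of filler_cap above 0.6 m/s and contact force between the fingers and filler_cap below 0.01 N).
It fails at once if a bystander is moved by more than 30 mm (distance of any of aerosol_can, spanner, engineers_square from where it was at the start of the episode above 0.03 m).
It also fails if it takes over 54 s, if anything falls off the work surface, if the arm or the gripper's body presses on something with over 40 N, if the wrist force passes 120 N, or if a joint passes its speed limit or range.

### The arm

A 7-joint arm with a two-finger parallel gripper is mounted at the origin on a cart in front of the work surface, level with it; the furniture and walls round the work are solid. World frame = base frame: x ahead of the robot, y to its left, z up, the work surface at z = 0. Lengths are in m, angles in rad, forces in N, time in s.
With the tool pointing down it reaches from about 0.425 to 0.825 m from the base axis. Payload 3.6 kg.
Tool frame: the origin (TCP) lies where the fingers leave the gripper's body, on its centre line; the fingertips stand 73 mm ahead of it and the grasp point (between the pads) lies 54 mm ahead of it; z points along the fingers, y is the line along which they close (so a half turn about z gives the same grasp; the last joint's range is limited). The gripper opens to 85 mm and grips with 20 to 120 N. Pads are 22 mm wide; open, the fingers measure 114 mm over their backs; the gripper's body (76 mm by 85 mm) begins 54 mm behind the grasp point. The pads swing forward as they close: fully open they stand 13 mm farther back than shut.
Start: joints at [1.242, 0.615, -0.013, 1.423, 0.008, 1.103, -0.04], TCP at [0.193, -0.621, 0.304] pointing down, gripper open.
Joint ranges: [-3.12, 3.12], [-0.3, 2.06], [-1.34, 1.32], [0.26, 2.42], [-1.36, 4.5], [0.01, 1.98], [-2.84, 2.84]. Speed limits (rad/s): [2.79, 2.79, 3.14, 3.14, 3.14, 3.14, 3.14].

### API

Orientations are given as a unit quaternion [x, y, z, w].
In Python, from station import arm, snapshot, camera_info, ticket gives the robot as it stands. Calls block until the motion is done:
- arm.movep(position, orientation): joint-space move of the TCP to a pose.
- arm.line_to(position, velocity=0.15, ori=None): straight line of the TCP; ori=None keeps the orientation; velocity is the mean speed in m/s.
- arm.move_j(angles): joint-space move.
- arm.move_gripper(opening, effort=None): opening from 0.0 (shut) to 1.0 (fully open); effort is the grip in N (None keeps the last); returns when the fingers have stopped.
- arm.pause(seconds).
- arm.ik(position, orientation): joint angles nearest the present ones, or None.
- snapshot(name): name is "scene" or "top" or "wrist"; returns the picture (480x640x3 uint8, blue, green, red); there is no depth.
- camera_info(name): a dict with "fx", "fy", "cx", "cy" (pixels), "dist_coeffs" ([k1, k2, p1, p2, k3] as OpenCV has them; the pictures are not rectified), "R" (3x3) and "t" (3): a world point X has camera coordinates R X + t; the wrist camera has in their place "T_tool_cam" (4x4, takes a point from camera to tool coordinates, whose origin is the TCP and whose axes are the flange's). Camera axes: x right, y down, z forward; pixel columns grow to the right and rows downward; lengths in m; the calibration is good to about 2 mm. A picture is of the moment at which its call begins: read the wrist's pose just before it. camera_info takes no time and is no camera call.
A pose or a line that the arm cannot do raises arm.MotionError and nothing moves.
- ticket.finish_job(): hands the job in; it is judged then, once.
Readings, each from a call of its own:
- arm.read_time(): time.
- arm.read_joint_positions(): joint angles.
- arm.read_dq(): joint speeds.
- arm.read_effort(): joint torques, N m.
- arm.read_tool_pos(): TCP position.
- arm.read_eef_rot(): TCP orientation.
- arm.read_ft_force(): force on the tool from outside, world axes, zero at the start.
- arm.read_wrist_torque(): the same for the moment, N m.
- arm.read_opening(): opening from 0.0 (shut) to 1.0 (fully open).
- arm.read_finger_force(): force on a finger pad.
Only numpy, scipy, OpenCV 4.12 (cv2) and the standard library are available. Lean on these libraries where they do the work, as an engineer would, in place of code of your own. Each camera call takes 0.05 s, during which the arm holds its last target. There are 200 camera calls.

## Working session

There is one attempt and no reset: what is moved stays moved. The work goes in short steps, each a Python script; the robot and the scene stay as the last script left them, time stands still between calls to the robot, and variables do not carry over. Pictures are saved under pics/ and viewed, at most 13 in all, crops included, and the job is handed in when it is done.

```bash
ls; mkdir -p pics; python3 - <<'E'
from station import arm, snapshot, camera_info
import cv2,numpy as np
for n in("scene","top"):
    cv2.imwrite(f"pics/{n}0.png",snapshot(n)); c=camera_info(n)
    R=np.array(c["R"]);print(n,c["fx"],c["cx"],c["cy"],c["dist_coeffs"],"pos",-R.T@np.array(c["t"]),"fwd",R[2])
print(camera_info("wrist"),arm.read_time(),arm.read_eef_rot())
E
```

```text
pics
scene 549.6861520752146 319.8911609471949 245.73773543648514 [-0.09225968  0.          0.          0.          0.        ] pos [0.05726723 1.04673541 0.91400275] fwd [ 0.36460926 -0.73662139 -0.56960427]
top 619.7061162583288 327.79790139343936 230.97886070328752 [-0.10971513  0.          0.          0.          0.        ] pos [0.3386447  0.04485595 1.65388361] fwd [ 0.13716964 -0.01634658 -0.99041268]
{'fx': 405.215986784474, 'fy': 405.215986784474, 'cx': 319.299558767693, 'cy': 240.6978123515494, 'dist_coeffs': array([-0.04893614,  0.        ,  0.        ,  0.        ,  0.        ]), 'T_tool_cam': array([[ 4.43087046e-04, -9.62304481e-01, -2.71974059e-01,
         6.96448165e-02],
       [ 9.99999847e-01,  5.16691327e-04, -1.99016781e-04,
        -4.81181979e-04],
       [ 3.32041378e-04, -2.71973929e-01,  9.62304563e-01,
        -7.12320261e-02],
       [ 0.00000000e+00,  0.00000000e+00,  0.00000000e+00,
         1.00000000e+00]])} 0.1 [ 9.88629797e-01  1.50365304e-01 -1.84683311e-04 -1.16895048e-03]
```

View pics/scene0.png

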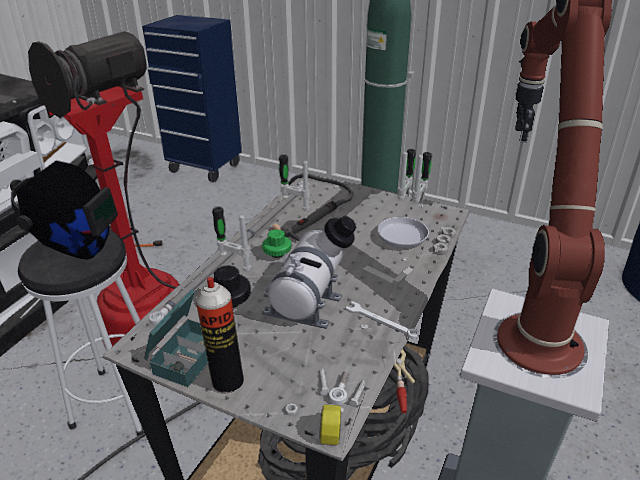

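View pics/top0.png

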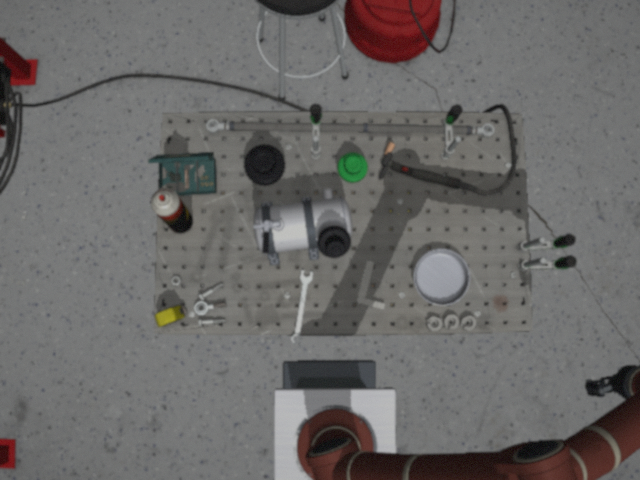

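The scene picture shows the tank at (305,285), with a black cap on its neck at (340,232). The vent lever's black sleeve is near (315,262) and the dish is at (402,232). In the top picture the tank is at (300,225), the dish at (441,276), the spanner at (303,305) and the square at about (370,285).

Cap candidates by top pixel:
- Black cap on the neck (333,240): the smaller black one, so this is my choice.
- Larger black cap lying on the table (264,165).
- Green cap (352,167): excluded by colour.

I'll check this in a close crop.

```bash
python3 - <<'E'
import cv2,numpy as np
a=cv2.imread("pics/top0.png")[150:310,235:385]; b=cv2.imread("pics/scene0.png")[200:340,250:380]
a=cv2.resize(a,(400,427),interpolation=cv2.INTER_CUBIC); b=cv2.resize(b,(396,427),interpolation=cv2.INTER_CUBIC)
cv2.imwrite("pics/crop1.png",np.hstack([a,b]))
E
```

```text
(no output)
```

View pics/crop1.png

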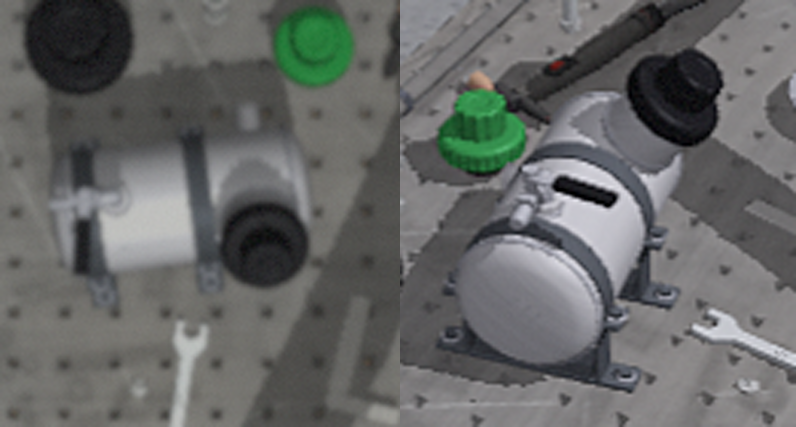

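The crop confirms the black cap with its round knob on the neck at top (334,241), with the neck leaning towards the robot. The lever sleeve runs from scene (302,260) to (320,265), across the pipe. Next I'll get rough positions and then take a close wrist view.

```bash
cat > h.py <<'E'
from station import arm, snapshot, camera_info, ticket
import cv2,numpy as np
from scipy.spatial.transform import Rotation as Ro
def cam(n,pose=None):
    c=camera_info(n); K=np.array([[c["fx"],0,c["cx"]],[0,c["fy"],c["cy"]],[0,0,1.]]); d=np.array(c["dist_coeffs"],float)
    if n=="wrist":
        p,q=pose; T=np.eye(4);T[:3,:3]=Ro.from_quat(q).as_matrix();T[:3,3]=p; T=np.linalg.inv(T@np.array(c["T_tool_cam"])); R,t=T[:3,:3],T[:3,3]
    else: R,t=np.array(c["R"]),np.array(c["t"])
    return K,d,R,t
def ray(cm,uv):
    K,d,R,t=cm; x=cv2.undistortPoints(np.array([[uv]],float),K,d)[0,0]; v=R.T@np.array([x[0],x[1],1]); return -R.T@t, v/np.linalg.norm(v)
def onz(cm,uv,z):
    o,v=ray(cm,uv); return o+v*(z-o[2])/v[2]
def tri(*rs):
    A=sum(np.eye(3)-np.outer(v,v) for o,v in rs); b=sum((np.eye(3)-np.outer(v,v))@o for o,v in rs)
    X=np.linalg.solve(A,b); return X,[round(float(np.linalg.norm(np.cross(X-o,v))),4) for o,v in rs]
def proj(cm,X):
    K,d,R,t=cm; return cv2.projectPoints(np.array([X],float),cv2.Rodrigues(R)[0],t,K,d)[0].reshape(2)
def shot(name,file):
    pose=(arm.read_tool_pos(),arm.read_eef_rot()) ; im=snapshot(name); cv2.imwrite(file,im); return im,pose
E
python3 - <<'E'
from h import *
np.set_printoptions(precision=4,suppress=True)
T,S=cam("top"),cam("scene")
ti=cv2.imread("pics/top0.png"); si=cv2.imread("pics/scene0.png")
def blob(im,box,thr):
    x0,y0,x1,y1=box; m=(im[y0:y1,x0:x1].max(2)<thr).astype(np.uint8)
    n,l,s,c=cv2.connectedComponentsWithStats(m); i=1+np.argmax(s[1:,4]); return c[i]+[x0,y0],s[i]+[x0,y0,0,0,0]
for im,box in((ti,(310,215,360,265)),(si,(315,205,365,262))): print(blob(im,box,62))
print("lever scene ends",onz(S,(302,259.5),.1885),onz(S,(320,265),.1885))
# dish: bright bluish in top
g=cv2.cvtColor(ti,cv2.COLOR_BGR2GRAY)[235:320,400:480]; m=(g>140).astype(np.uint8)
cs,_=cv2.findContours(m,0,2); k=max(cs,key=cv2.contourArea); (x,y),r=cv2.minEnclosingCircle(k); e=cv2.fitEllipse(k); print("dish",x+400,y+235,r,e)
u=(e[0][0]+400,e[0][1]+235); print(onz(T,u,.026),onz(T,u,.0045))
print("cap tri",tri(ray(T,(334,241)),ray(S,(341,231))), "pivot top",onz(T,(267,225),.184))
E
```

```text
(array([333.2178, 240.923 ]), array([317, 225,  33,  33, 831]))
(array([340.2434, 230.9921]), array([324, 216,  32,  32, 756]))
lever scene ends [0.5341 0.1743 0.1885] [0.4887 0.1754 0.1885]
dish 439.4487190246582 274.48717880249023 23.47300148010254 ((39.18708801269531, 39.56277084350586), (44.08279800415039, 45.575599670410156), 91.71217346191406)
[ 0.4473 -0.2763  0.026 ] [ 0.4487 -0.2805  0.0045]
cap tri (array([0.5173, 0.0046, 0.1696]), [0.0026, 0.0026]) pivot top [0.5569 0.1663 0.184 ]
```

```bash
python3 - <<'E'
from h import *
np.set_printoptions(precision=4,suppress=True)
q=[1,0,0,0]
for name,p in(("dish",(.40,-.28,.38)),("w1",(.52,.07,.42)),("w2",(.45,.12,.40))):
    try:
        arm.movep(p,q); im,pose=shot("wrist",f"pics/{name}.png"); np.save(f"pics/{name}.npy",np.r_[pose[0],pose[1]]); print(name,pose,arm.read_time(),arm.read_joint_positions())
    except arm.MotionError as e: print(name,e)
a=cv2.imread("pics/w1.png");b=cv2.imread("pics/w2.png");
cv2.imwrite("pics/w12.png",np.vstack([cv2.resize(x,(533,300)) if 0 else x[60:360] for x in(a,b)]))
E
```

```text
dish (array([ 0.3995, -0.2812,  0.3798]), array([ 1.    , -0.001 , -0.0002,  0.0003])) 1.65 [ 0.5912  0.2896 -0.0303  1.7548  0.0104  1.0976 -1.0158]
w1 (array([0.5202, 0.068 , 0.4198]), array([ 1.    , -0.0016, -0.0002,  0.0007])) 3.0917 [-0.0335  0.3269 -0.1956  1.5871  0.0674  1.2347 -1.8158]
w2 (array([0.4496, 0.1194, 0.4002]), array([ 1.    , -0.0002,  0.0003,  0.0004])) 3.5833 [-0.1259  0.2417 -0.2294  1.7674  0.0612  1.1384 -1.9476]
```

View pics/w12.png

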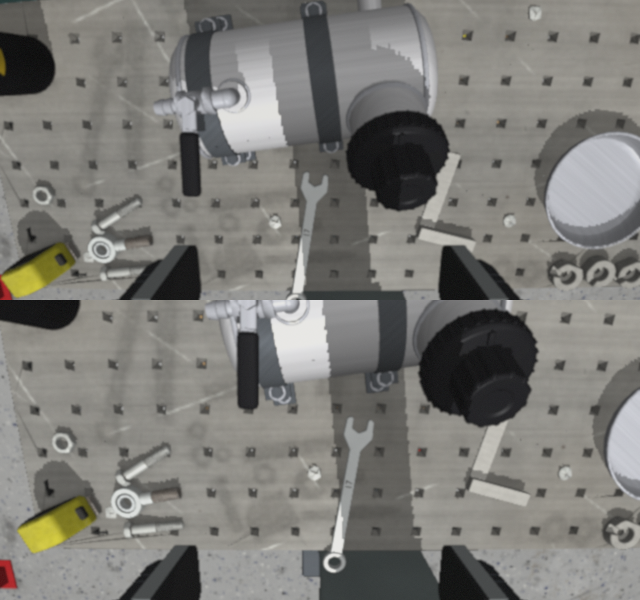

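View pics/dish.png

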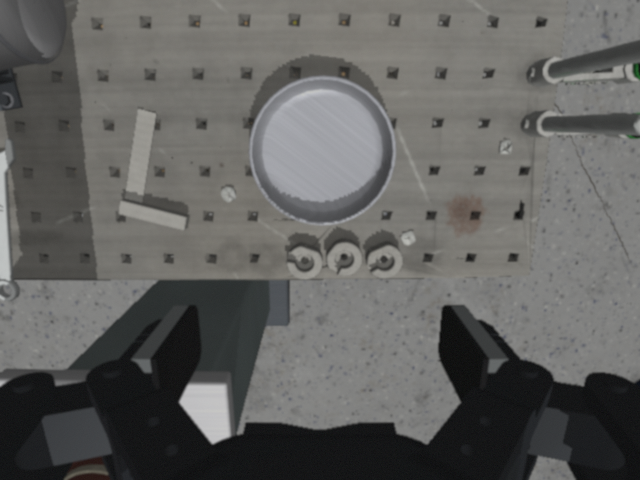

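The wrist pictures show the following:
- Lever sleeve: (190,195)-(192,255) in w1 and (248,94)-(246,168) in w2.
- Cap: about (400,215) in w1 and (485,140) in w2.
- Square: under the cap, at about (440,265).
- Dish rim circle: centred on (322.5,150) in the dish view.

I'll measure these more finely.

```bash
python3 - <<'E'
from h import *
np.set_printoptions(precision=4,suppress=True)
L=lambda n:(cv2.imread(f"pics/{n}.png"),cam("wrist",(np.load(f"pics/{n}.npy")[:3],np.load(f"pics/{n}.npy")[3:])))
d,D=L("dish"); print("dish",onz(D,(322.5,150),.026), "r", [np.linalg.norm((onz(D,a,.026)-onz(D,b,.026))) for a,b in(((249,150),(396,150)),((322,77),(322,224)))])
crops=[]
for n,lb,cb in(("w1",(176,185,206,262),(340,160,460,280)),("w2",(234,85,262,172),(415,60,545,190))):
    im,C=L(n)
    x0,y0,x1,y1=lb; m=(im[y0:y1,x0:x1].max(2)<45).astype(np.uint8)
    k=max(cv2.findContours(m,0,2)[0],key=cv2.contourArea); r=cv2.minAreaRect(k); bx=cv2.boxPoints(r)+[x0,y0]; bx=bx[np.argsort(bx[:,1])]
    a,b=bx[:2].mean(0),bx[2:].mean(0); A,B=onz(C,a,.1885),onz(C,b,.1885); print(n,"sleeve",a,b,A,B,"len",np.linalg.norm(A-B),"width",min(r[1]))
    x0,y0,x1,y1=cb; m=(im[y0:y1,x0:x1].max(2)<52).astype(np.uint8); k=max(cv2.findContours(m,0,2)[0],key=cv2.contourArea)+np.array([x0,y0]); print("cap box",cv2.boundingRect(k))
    c=im[y0:y1,x0:x1].astype(float); crops.append(cv2.resize((np.clip(c/110,0,1)**.6*255).astype(np.uint8),(400,400),interpolation=cv2.INTER_CUBIC))
cv2.imwrite("pics/capc.png",np.hstack(crops))
E
```

```text
dish [ 0.4455 -0.284   0.026 ] r [np.float64(0.1512871804727041), np.float64(0.14895558786069257)]
w1 sleeve [188.6632 192.7538] [191.3387 254.2896] [0.5419 0.1669 0.1885] [0.4932 0.1691 0.1885] len 0.04876551887988941 width 16.89708137512207
cap box (346, 171, 103, 99)
w2 sleeve [247.5  93. ] [247.5 168. ] [0.5409 0.1675 0.1885] [0.4915 0.1697 0.1885] len 0.049436359324174874 width 19.0
cap box (419, 70, 118, 116)
```

View pics/capc.png

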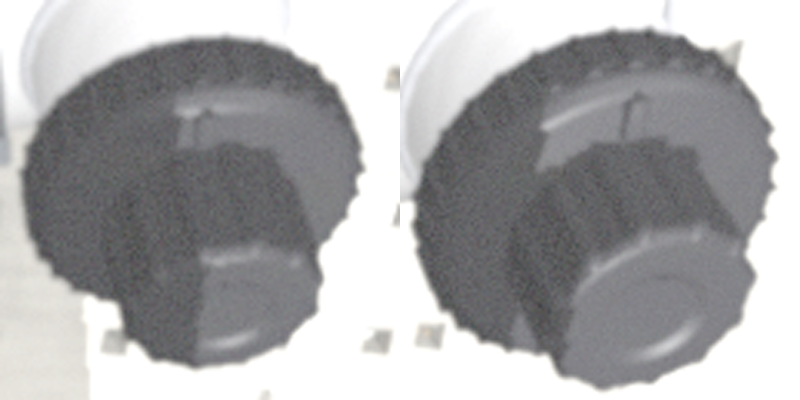

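Knob top centre: about (407,252) in w1 and (499,161) in w2. I'll triangulate it and take the tank yaw from the saddle-foot bolts.

```bash
python3 - <<'E'
from h import *
np.set_printoptions(precision=4,suppress=True)
L=lambda n:(cv2.imread(f"pics/{n}.png"),cam("wrist",(np.load(f"pics/{n}.npy")[:3],np.load(f"pics/{n}.npy")[3:])))
w1,C1=L("w1");w2,C2=L("w2")
S=cam("scene")
X,r=tri(ray(C1,(407.2,251.8)),ray(C2,(498.9,160.8)));print("knob top",X,r, "in scene",proj(S,X))
for uv in((235,218),(331,206),(215,83),(313,69)): print("bolt",onz(C1,uv,.008))
for uv in((279,154),(382,140)): print("bolt2",onz(C2,uv,.008))
# barrel outline: gradients - end silhouettes
a,b=onz(C1,(235,218),.008),onz(C1,(331,206),.008); a2,b2=onz(C2,(279,154),.008),onz(C2,(382,140),.008)
for p,q_ in((a,b),(a2,b2)): print("yaw",np.arctan2((p-q_)[1],(p-q_)[0])-np.pi/2)
p,q_=onz(C1,(215,83),.008),onz(C1,(313,69),.008);print("yaw",np.arctan2((p-q_)[1],(p-q_)[0])-np.pi/2)
yaw=.12; P=np.array([.5635,.1662])
for yaw in(.08,.11,.14):
    ex=np.array([np.cos(yaw),np.sin(yaw)]);ey=np.array([-ex[1],ex[0]]); O=P-.085*ey; print(yaw,"tank",O,"knob in tank",ex@(X[:2]-O),ey@(X[:2]-O),"neck line x at knob",-(X[2]-.075)*np.tan(np.radians(35)))
E
```

```text
knob top [0.4986 0.0021 0.2027] [0.0009, 0.0009] in scene [347.5877 220.7331]
bolt [0.4821 0.1713 0.008 ]
bolt [0.4965 0.0541 0.008 ]
bolt [0.6379 0.1854 0.008 ]
bolt [0.6519 0.0749 0.008 ]
bolt2 [0.4895 0.1652 0.008 ]
bolt2 [0.5049 0.05   0.008 ]
yaw 0.12262486026044739
yaw 0.13321098938165155
yaw 0.1257725245068766
0.08 tank [0.5703 0.0815] knob in tank -0.0778101975377315 -0.07337908487857935 neck line x at knob -0.08942160506358023
0.11 tank [0.5728 0.0817] knob in tank -0.08252584544740134 -0.07097386383951848 neck line x at knob -0.08942160506358023
0.14 tank [0.5754 0.082 ] knob in tank -0.08716722566649605 -0.06842827685092202 neck line x at knob -0.08942160506358023
```

```bash
cat >> h.py <<'E'
yaw=.127; P=np.array([.5635,.1662]); ex=np.array([np.cos(yaw),np.sin(yaw),0]);ey=np.array([-ex[1],ex[0],0]);ez=np.array([0,0,1.])
O=np.r_[P,0]-.085*ey
n=-np.sin(np.radians(35))*ex+np.cos(np.radians(35))*ez   # neck axis
ktop=O-.0865*ex-.070*ey+.2017*ez; cap0=ktop-.038*n       # cap origin, locked
def quat(x,z): return Ro.from_matrix(np.c_[x,np.cross(z,x),z]).as_quat()
def F(): return np.array(arm.read_ft_force())
def vent(v,extra=0.,r=.05,tip=.179):
    f=np.pi+yaw-v; u=np.array([np.cos(f),np.sin(f),0]); m=np.array([np.sin(f),-np.cos(f),0])
    return np.r_[P,0]+r*u-(.0185+extra)*m+(tip+.073)*ez, m
def capq(a):  # tool along -n; a = angle of the tool's x about n from the tank's x-ish
    x0=np.cross(ey,n); x=Ro.from_rotvec(a*n).apply(x0); return quat(x,-n)
def cappos(g,a=0): return cap0+(g+.054)*n
E
python3 - <<'E'
from h import *
np.set_printoptions(precision=3,suppress=True)
print("F",F(),"ktop",ktop,"cap0",cap0)
for s in(1,-1):
  for v in(0,.8,1.52):
    p,m=vent(v); print("vent",s,v,arm.ik(p,quat(s*m,-ez)))
for a in np.radians(range(-180,180,30)):
    print("cap",round(np.degrees(a)),arm.ik(cappos(.032),capq(a)), arm.ik(cappos(.13),capq(a)) is not None)
E
```

```text
F [ 0.222 -0.6   -0.726] ktop [0.497 0.001 0.202] cap0 [0.519 0.004 0.171]
vent 1 0 [ 0.033  0.544 -0.518  1.813  0.341  0.874 -0.518]
vent 1 0.8 [-0.149  0.532 -0.354  1.791  0.234  0.86  -1.285]
vent 1 1.52 [-0.247  0.568 -0.263  1.703  0.18   0.895 -1.977]
vent -1 0 [-0.784  0.597  0.751  1.838 -0.508  0.909 -2.811]
vent -1 0.8 [ 0.277  0.771 -1.15   1.779  0.78   1.13   1.334]
vent -1 1.52 [ 0.214  0.818 -1.15   1.688  0.803  1.185  0.6  ]
cap -180 [ 0.775  0.574 -1.141  2.36   1.89   0.54  -0.18 ] True
cap -150 [ 0.553  0.433 -0.76   2.365  2.172  0.313  0.045] True
cap -120 [ 0.424  0.394 -0.574  2.368  2.402  0.245  0.332] True
cap -90 [ 0.289  0.368 -0.39   2.372  2.714  0.203  0.54 ] True
cap -60 [ 0.289  0.368 -0.39   2.372  2.714  0.203  1.063] True
cap -30 [ 0.149  0.353 -0.204  2.375  3.091  0.189  1.206] True
cap 0 [ 0.004  0.348 -0.014  2.379  3.462  0.203  1.356] True
cap 30 [ 0.775  0.574 -1.141  2.36   1.89   0.54  -2.798] True
cap 60 [ 0.775  0.574 -1.141  2.36   1.89   0.54  -2.274] True
cap 90 [ 0.775  0.574 -1.141  2.36   1.89   0.54  -1.751] True
cap 120 [ 0.775  0.574 -1.141  2.36   1.89   0.54  -1.227] True
cap 150 [ 0.652  0.479 -0.915  2.363  2.033  0.39  -0.857] True
```

```bash
python3 - <<'E'
from h import *
np.set_printoptions(precision=3,suppress=True)
arm.move_gripper(0.0)
p,m=vent(0,.02); q=quat(m,-ez)
arm.movep(p+.08*ez,q); arm.line_to(p,.12); print("down",F(),arm.read_tool_pos()-p)
f0=F()
for v in np.r_[np.arange(.1,1.5,.2),1.45,1.5,1.54]:
    p,m=vent(v); arm.line_to(p,.06,quat(m,-ez)); f=F()-f0; print(round(v,2),f,"tang",round(f@m,2))
    if np.linalg.norm(f)>12: break
p,m=vent(v,.02); arm.line_to(p,.1); arm.line_to(p+.1*ez,.2)
print(arm.read_time())
arm.movep((.46,.14,.40),[1,0,0,0]); im,pose=shot("wrist","pics/v1.png"); np.save("pics/v1.npy",np.r_[pose])if 0 else np.save("pics/v1.npy",np.r_[pose[0],pose[1]])
cv2.imwrite("pics/v1c.png",cv2.resize(im[0:220,120:560],(800,400)))
E
```

```text
down [0.156 0.364 0.204] [0.    0.    0.001]
0.1 [ 0.379 -1.05  -0.451] tang -1.06
0.3 [-0.667  0.023 -0.799] tang -0.09
0.5 [-0.445 -0.87  -0.158] tang -0.97
0.7 [-0.456 -1.543 -0.868] tang -1.54
0.9 [-0.159 -0.352 -0.361] tang -0.36
1.1 [-0.67  -0.459 -0.724] tang -0.81
1.3 [-1.514 -0.381 -0.651] tang -1.54
1.45 [-2.341 -0.875 -0.813] tang -2.48
1.5 [-1.48   0.134 -1.102] tang -1.42
1.54 [-2.738 -0.772  0.157] tang -2.83
11.0167
```

View pics/v1c.png

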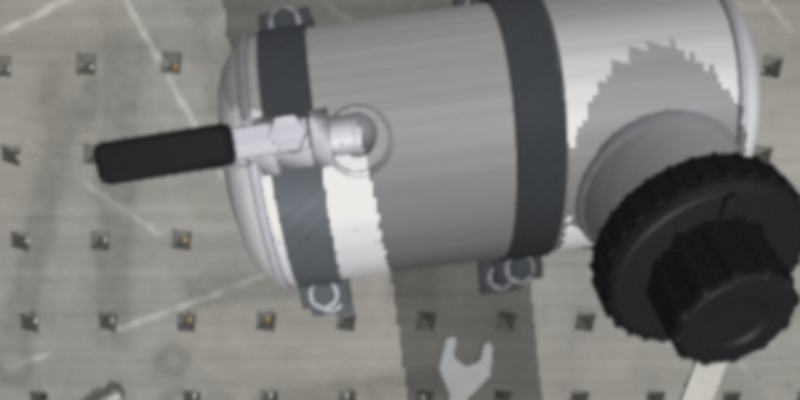

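The lever now lies along the pipe, running from (95,163) to (235,145) in the crop, so the tap is open. The cap is undisturbed. Next I move out along the neck axis and check the centring.

```bash
python3 - <<'E'
from h import *
np.set_printoptions(precision=3,suppress=True)
a=np.load("pics/v1.npy"); C=cam("wrist",(a[:3],a[3:])); print("pred",proj(C,ktop),"seen 522,175.5")
arm.move_gripper(1.0)
A=-np.pi/2
j=arm.ik(cappos(.15),capq(A)); print(j)
arm.movep(cappos(.15),capq(A)); print(arm.read_joint_positions(),arm.read_time())
im,pose=shot("wrist","pics/c1.png"); np.save("pics/c1.npy",np.r_[pose[0],pose[1]])
C=cam("wrist",pose)
print("pred knob top",proj(C,ktop),"disc",proj(C,cap0+.009*n), "edge", [proj(C,ktop+.024*s) for s in(ey,-ey,np.cross(ey,n),-np.cross(ey,n))])
c=im.astype(float); cv2.imwrite("pics/c1g.png",(np.clip(c/130,0,1)**.6*255).astype(np.uint8))
E
```

```text
pred [526.631 176.471] seen 522,175.5
[-0.134  0.037  0.162  2.372 -0.633  0.158 -2.391]
[-0.134  0.037  0.161  2.369 -0.633  0.159 -2.39 ] 13.275
pred knob top [324.191 241.699] disc [323.786 229.851] edge [array([323.959, 278.645]), array([324.431, 202.724]), array([284.719, 241.573]), array([363.659, 241.823])]
```

View pics/c1g.png

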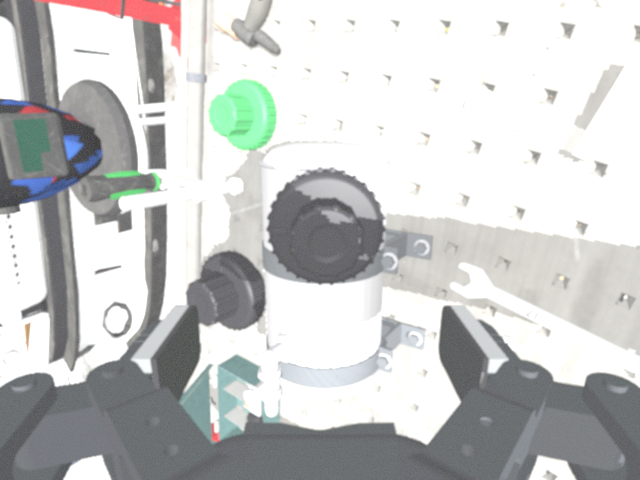

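Knob at (327,241), against a prediction of (324,242), which puts it about 1.7 mm further down-slope. Disc size matches the expected distance. I'll correct for the offset, then grip, press and twist.

```bash
sed -i 's/^def quat/x0=np.cross(ey,n); cap0=cap0-.0017*x0\ndef quat/' h.py; python3 - <<'E'
from h import *
np.set_printoptions(precision=3,suppress=True)
q=capq(-np.pi/2)
f0=F()
arm.line_to(cappos(.06),.12,q); arm.line_to(cappos(.032),.06); print("at grip",F()-f0)
arm.move_gripper(0.0,90); print("closed",F()-f0,"open",arm.read_opening(),"ff",arm.read_finger_force(),arm.read_time())
arm.pause(.2); p0=arm.read_tool_pos()
for d in(.003,.005,.007):
    arm.line_to(cappos(.032-d),.03); print(d,"force",F()-f0,"along n",(F()-f0)@n,"moved",(arm.read_tool_pos()-p0)@n)
E
```

```text
Traceback (most recent call last):
station.MotionError: the arm cannot follow that straight line within its joint ranges
```

```bash
python3 - <<'E'
from h import *
np.set_printoptions(precision=3,suppress=True)
print(arm.read_joint_positions())
for a in(-180,-90,0,90):
  for g in(.15,.12,.09,.06,.032,.025): print(a,g,arm.ik(cappos(g),capq(np.radians(a))))
E
```

```text
[-0.135  0.037  0.16   2.369 -0.633  0.159 -2.39 ]
-180 0.15 [ 0.987  0.097 -1.03   2.354  0.146  0.13   1.544]
-180 0.12 [ 0.973  0.248 -1.147  2.366  1.348  0.21   0.329]
-180 0.09 [ 0.762  0.3   -0.945  2.374  1.744  0.22  -0.065]
-180 0.06 [ 0.821  0.475 -1.139  2.371  1.817  0.443 -0.128]
-180 0.032 [ 0.775  0.575 -1.141  2.365  1.898  0.542 -0.189]
-180 0.025 [ 0.766  0.599 -1.142  2.362  1.914  0.565 -0.199]
-90 0.15 [-0.129  0.036  0.157  2.377 -0.649  0.155 -2.375]
-90 0.12 [ 0.079  0.118 -0.074  2.383 -1.111  0.077 -1.917]
-90 0.09 [ 0.331  0.212 -0.388  2.383  2.727  0.052  0.524]
-90 0.06 [ 0.447  0.316 -0.571  2.379  2.347  0.173  0.905]
-90 0.032 [ 0.424  0.395 -0.574  2.373  2.416  0.249  0.843]
-90 0.025 [ 0.419  0.414 -0.575  2.37   2.427  0.267  0.834]
0 0.15 [ 0.074  0.04  -0.055  2.372 -0.586  0.149 -0.868]
0 0.12 [ 0.272  0.125 -0.291  2.379 -0.759  0.05  -0.701]
0 0.09 [ 0.183  0.202 -0.21   2.386  3.618  0.056  1.204]
0 0.06 [ 0.163  0.281 -0.206  2.386  3.193  0.128  1.628]
0 0.032 [ 0.005  0.348 -0.014  2.384  3.456  0.208  1.363]
0 0.025 [ 0.003  0.366 -0.014  2.381  3.43   0.223  1.388]
90 0.15 [ 0.987  0.097 -1.03   2.354  0.146  0.13  -0.027]
90 0.12 [ 0.675  0.164 -0.755  2.371  0.994  0.073 -0.885]
90 0.09 [ 0.884  0.364 -1.139  2.372  1.672  0.327 -1.564]
90 0.06 [ 0.821  0.475 -1.139  2.371  1.817  0.443 -1.698]
90 0.032 [ 0.775  0.575 -1.141  2.365  1.898  0.542 -1.759]
90 0.025 [ 0.766  0.599 -1.142  2.362  1.914  0.565 -1.769]
```

The far-out poses sit near the wrist singularity (j6 close to 0). I'll use the elbow-out branch (j3 about -1.14), which leaves room in j6 and j7.

```bash
python3 - <<'E'
from h import *
np.set_printoptions(precision=3,suppress=True)
q=capq(np.pi/2)
f0=F()
for g in(.15,.12,.085):
    arm.move_j(arm.ik(cappos(g),q)); print(g,arm.read_joint_positions(),F()-f0,arm.read_time())
try:
    arm.line_to(cappos(.06),.08,q); arm.line_to(cappos(.032),.06,q); print("at grip",F()-f0,arm.read_tool_pos()-cappos(.032),arm.read_joint_positions())
    for g in(.025,.084): print(arm.ik(cappos(g),q),arm.ik(cappos(g),capq(np.radians(157))))
except arm.MotionError as e: print(e)
im,_=shot("wrist","pics/g1.png")
c=im.astype(float); cv2.imwrite("pics/g1g.png",(np.clip(c/130,0,1)**.6*255).astype(np.uint8))
E
```

```text
0.15 [ 0.986  0.097 -1.03   2.354  0.146  0.13  -0.027] [-0.732 -0.299 -0.621] 15.3583
0.12 [ 0.511  0.143 -0.564  2.374  0.413  0.042 -0.303] [-0.3    0.479 -1.068] 15.9333
0.085 [ 0.874  0.382 -1.139  2.372  1.702  0.346 -1.594] [-0.287 -0.217 -1.018] 17.1083
at grip [-0.937 -0.396 -0.749] [-0.  0.  0.] [ 0.771  0.569 -1.132  2.365  1.903  0.534 -1.765]
[ 0.759  0.592 -1.128  2.362  1.922  0.555 -1.777] [ 0.619  0.487 -0.874  2.365  2.095  0.39  -0.795]
[ 0.868  0.385 -1.135  2.372  1.71   0.348 -1.602] [ 0.662  0.289 -0.819  2.376  1.878  0.186 -0.6  ]
```

View pics/g1g.png

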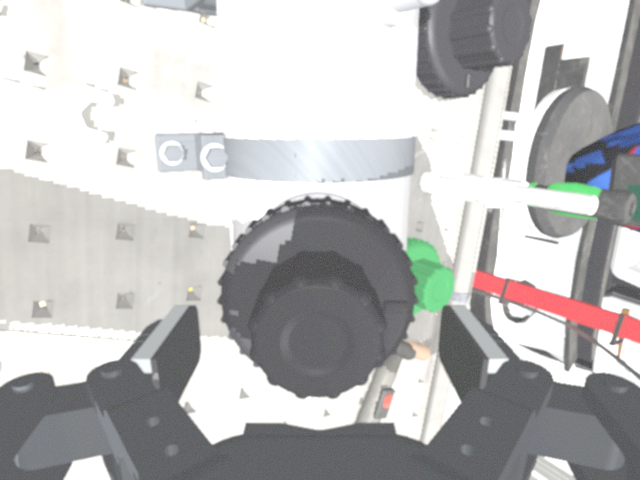

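The knob sits between the fingers, centred at (317,340) against the finger mid-column of about 320. Now I close and press.

```bash
python3 - <<'E'
from h import *
np.set_printoptions(precision=3,suppress=True)
f0=F()
arm.move_gripper(0.0,100); print("closed",F()-f0,"open",arm.read_opening(),"ff",arm.read_finger_force(),arm.read_time())
p0=arm.read_tool_pos(); b=np.array(p0)
for d in(.003,.005,.007):
    arm.line_to(b-d*n,.03); f=F()-f0; print(d,"force",f,"along n",f@n,"moved",(arm.read_tool_pos()-p0)@n)
    if np.linalg.norm(f)>60: break
np.save("pics/b.npy",b)
print(arm.read_joint_positions())
E
```

```text
closed [-5.593 -2.025  5.298] open 0.5344025253861158 ff 100.70609450340271 18.7
0.003 force [-6.073 -1.981  6.938] along n 9.282136216151107 moved -0.002503478668892043
0.005 force [-6.224 -1.394  7.187] along n 9.529583850017296 moved -0.00441878022276664
0.007 force [-6.401 -2.296  8.616] along n 10.865994959295435 moved -0.006348077786690881
[ 0.761  0.59  -1.13   2.365  1.922  0.556 -1.779]
```

```bash
python3 - <<'E'
from h import *
np.set_printoptions(precision=3,suppress=True)
t0=np.array(arm.read_wrist_torque()); j=np.array(arm.read_joint_positions()); s=j[6]; f0=F()
for d in(8,16,25,35,45,55,62,66):
    j[6]=s+np.radians(d); arm.move_j(j); f=F(); t=(np.array(arm.read_wrist_torque())-t0)@n
    print(d,"dF n",(f-f0)@n,"lat",np.linalg.norm((f-f0)-((f-f0)@n)*n),"torque n",t,arm.read_opening(),np.degrees(arm.read_joint_positions()[6]-s))
    if abs(t)>1.2: print("torque stop"); break
im,_=shot("wrist","pics/t1.png"); print(arm.read_time())
c=im.astype(float); cv2.imwrite("pics/t1g.png",(np.clip(c/130,0,1)**.6*255).astype(np.uint8))
E
```

```text
8 dF n -1.2890355078059714 lat 1.0360297675615053 torque n 0.155362817990023 0.5256809351927775 8.02819304460653
16 dF n 0.3925350846532991 lat 0.3931267926415442 torque n 0.13309588708904058 0.5282211663928706 16.026535675537648
25 dF n -0.42930958793228624 lat 1.5170503433106626 torque n 0.1239352980367577 0.5319995252840761 25.025302444212876
35 dF n -1.2193011923685266 lat 1.6363653240956362 torque n 0.1076575593501916 0.529468063087342 35.02469606196783
45 dF n -0.26522091941340037 lat 1.8098301916718804 torque n 0.07246291471791268 0.5303794434485909 45.01967984451849
55 dF n -1.4685844534396217 lat 1.6063846201940237 torque n 0.08603063192364743 0.5324177677844766 55.024088808525235
62 dF n -0.6302878699921066 lat 1.23564721821646 torque n 0.08895980608674152 0.5316769951420692 62.02469515279848
66 dF n -1.0751912871036229 lat 0.6863601246016585 torque n 0.06428444113921367 0.5296334849856135 66.01626891156212
21.6667
```

View pics/t1g.png

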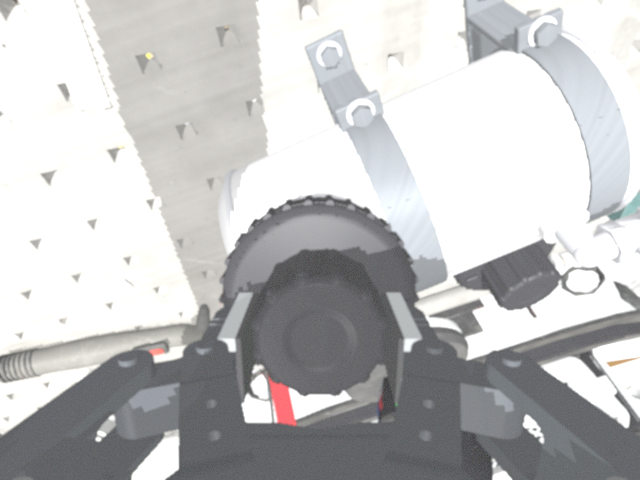

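The turn took only about 0.1 N m, so the cap turned with the fingers and did not slip. Now I draw it out along the axis, watching the force.

```bash
python3 - <<'E'
from h import *
np.set_printoptions(precision=3,suppress=True)
f0=F(); p=np.array(arm.read_tool_pos()); ok=True
for d in(.005,.010,.015,.025,.035,.045,.052):
    arm.line_to(p+d*n,.05); f=F()-f0; print(d,"dF n",f@n,"opening",arm.read_opening())
    if f@n<-30: ok=False; print("stuck"); break
print(arm.read_time(),arm.read_joint_positions(),F())
if ok:
    D=np.array([.4455,-.284,0])
    for y in range(-180,180,30):
        q=quat(np.array([np.cos(np.radians(y)),np.sin(np.radians(y)),0]),-ez)
        a=arm.ik(D+ez*.25,q); b=arm.ik(D+ez*.125,q); print(y,a,b is not None)
E
```

```text
0.005 dF n -3.9837259106513643 opening 0.5298294733315185
0.01 dF n -5.29115700362319 opening 0.5313628068226957
0.015 dF n -13.306613371107202 opening 0.5337894104378101
0.025 dF n -11.886853241800388 opening 0.5237831251578596
0.035 dF n -12.852826732366745 opening 0.5271753826385199
0.045 dF n -12.616455688957307 opening 0.5280469479181542
0.052 dF n -12.33622390114563 opening 0.5290815442255895
23.775 [ 0.857  0.406 -1.141  2.375  1.744  0.377 -0.483] [-0.104  0.536 -2.233]
-180 [ 1.239  0.816 -1.265  1.824  0.851  1.177  1.258] True
-150 [ 1.201  0.751 -1.149  1.825  0.773  1.1    1.858] True
-120 [ 0.047  0.59   0.751  1.859 -0.508  0.894 -2.623] True
-90 [ 0.28   0.512  0.368  1.852 -0.243  0.821 -2.37 ] True
-60 [ 0.535  0.491 -0.013  1.844  0.008  0.807 -2.1  ] True
-30 [ 0.91   0.549 -0.582  1.833  0.384  0.874 -1.949] True
0 [ 1.071  0.626 -0.862  1.828  0.575  0.958 -1.614] True
30 [ 1.045  0.61  -0.813  1.829  0.541  0.94  -1.057] True
60 [ 0.993  0.583 -0.721  1.83   0.478  0.91  -0.472] True
90 [ 1.059  0.618 -0.839  1.828  0.559  0.95  -0.027] True
120 [ 1.146  0.686 -1.014  1.826  0.68   1.025  0.378] True
150 [ 1.254  0.851 -1.322  1.823  0.889  1.22   0.697] True
```

The cap is free and clear; the force now reads only its weight (-2.2 N). Next I rise, turn it upright over the dish, and lower it until contact.

```bash
python3 - <<'E'
from h import *
np.set_printoptions(precision=3,suppress=True)
p=np.array(arm.read_tool_pos())
for u in(ez,n):
    try: arm.line_to(p+.06*u,.12); break
    except arm.MotionError as e: print(e)
D=np.array([.4455,-.284,0]); y=np.radians(60); q=quat(np.array([np.cos(y),np.sin(y),0]),-ez)
arm.movep(D+ez*.25,q); print(arm.read_time(),arm.read_opening(),F())
arm.line_to(D+ez*.14,.1); arm.pause(.1); f0=F()
z=.14
while z>.118:
    z-=.001; arm.line_to(D+ez*z,.03); f=np.mean([F() for _ in range(4)],axis=0)-f0
    if f[2]>3: break
print("z",z,f,arm.read_tool_pos(),arm.read_time())
im,_=shot("wrist","pics/d1.png"); s,_=shot("scene","pics/d1s.png")
cv2.imwrite("pics/d1c.png",np.hstack([cv2.resize(im,(400,300)),cv2.resize(s[180:285,340:480],(400,300))]))
E
```

```text
25.75 0.5345259633988131 [-0.06   0.381 -2.204]
z 0.128 [-1.517  0.464  7.917] [ 0.446 -0.284  0.129] 30.1
```

View pics/d1c.png

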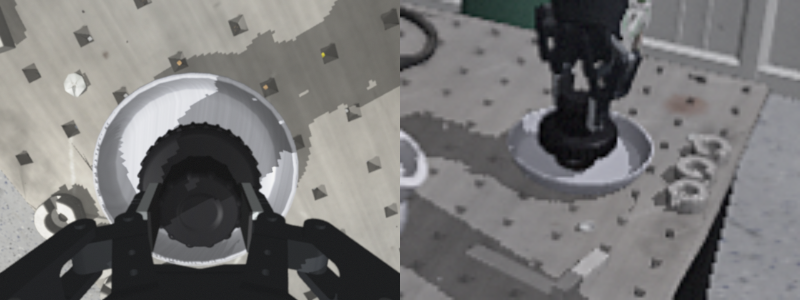

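The cap stands upright in the middle of the dish, with contact at the expected height (0.128 against 0.1265 m). I release, retreat and check.

```bash
python3 - <<'E'
from h import *
np.set_printoptions(precision=3,suppress=True)
arm.move_gripper(0.7,20); arm.move_gripper(1.0)
D=np.array([.4455,-.284,0]); arm.line_to(D+ez*.25,.12); arm.line_to(D+ez*.36,.2); arm.pause(.3)
print(arm.read_time(),F(),arm.read_joint_positions())
im,_=shot("wrist","pics/e1.png"); s,_=shot("scene","pics/e1s.png"); t,_=shot("top","pics/e1t.png")
cv2.imwrite("pics/e1c.png",np.hstack([cv2.resize(im,(400,300)),cv2.resize(s[180:340,240:453],(400,300))]))
E
```

```text
33.0417 [-0.152  0.424 -0.21 ] [ 1.053  0.468 -0.798  1.675  0.361  1.154 -0.365]
```

View pics/e1c.png

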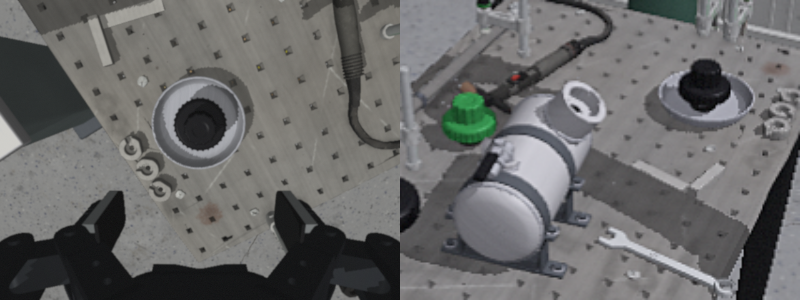

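The cap stands upright, knob on top, in the middle of the dish. The neck is empty, the lever lies along the pipe (open), and the spanner and square are where they were.

```bash
python3 -c "
from station import ticket
print(ticket.finish_job())"
```

```text
the job is handed in; nothing more can be done
None
```

The job is handed in at about 33 s of the 54 s allowed: the vent tap was opened first and left open, the cap was pressed, turned free and drawn out, and it now stands upright in the parts dish with the spanner and square undisturbed; the system gave no verdict.

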